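# Load a slide cartridge into the slide reader

### The job

Take the blue slide cartridge out of the dissecting tray and slide it flat, nose first, into the slot of the slide reader until it is fully home: push on past the first yielding resistance of the hidden stop pad to the solid stop, firmly but without ramming it. Let go of it there, and leave the yellow cartridge and the petri dish where they are.

Things in the scene. Friction and masses are not known exactly. Their poses are not given: they have to be found in the camera images.
- blue_cartridge: Blue plastic slide cartridge, about 80 g, loose, flat in the tray. Blade 112 long (x) x 36 wide (y) x 10 thick (z) mm, a glass slide in its top; the front 6 mm is only 30 wide and 8 thick. At the rear end a grip tab stands up, 25 (x) x 14 (y) mm, from z = 10 to z = 41 mm. Origin: centre of the blade's underside; +x points to the nose, which enters the slot first; z up.
- blue_nose (a point): Middle of the blue cartridge's nose face, 56 mm along +x and 5 mm above the cartridge's origin; axes as the cartridge's.
- blue_tab (a point): Centre of the blue cartridge's grip tab, 43.5 mm along -x and 26 mm above the cartridge's origin. The tab is gripped from above with the fingers closing along the cartridge's y (14 mm). Axes as the cartridge's.
- yellow_cartridge: The same cartridge in yellow, also lying in the tray beside the blue one; it stays there. Same origin and axes.
- tray: Cream dissecting tray with dark floor pad, fixed to the bench on the left or the right, 280 (x) x 210 (y) x 45 high mm, walls 5 mm thick, inner floor 8 mm above the bench. Origin: centre of its underside. A slim steel scalpel handle also lies in it near its far (+x) wall.
- reader: Slide reader, low pale-grey box fixed to the bench on the other side from the tray, 200 deep (x) x 170 wide (y) x 77 high mm, slot in the face towards the robot. Origin: on the bench under the middle of the slot's mouth, in the front face; +x points into the slot, z up. Before the slot a ledge 45 long (x = -45 to 0) x 90 wide mm has its top level with the slot's floor (z = 30 mm).
- slot_mouth (a point): Middle of the slot's floor at the mouth, 30 mm above the reader's origin, same axes. The slot is 39 mm wide (y), 13 mm high (z = 0 to 13 mm here), roofed and blind; a blue patch on the reader's top and two white lines on the ledge mark its width. Inside is an adjustable stop set out of sight: the nose meets its pad 36 to 70 mm beyond the mouth, and is fully home 5 mm later.
- stop_pad (a joint): Travel of the hidden stop pad inside the slot, m: 0 as found; pushed by the cartridge's nose it yields with a steady resistance of about 4 N (5 to 9 N felt at the wrist) and stays where it is pushed; at 0.005 it is against the solid stop (cartridge fully home). Pressing with 12 to 20 N is firm enough; 35 N is ramming.
- petri_dish: Covered glass petri dish, 88 mm across, 16 mm high, standing between tray and reader. Origin: centre of its underside.
There are look-alikes about, which are no part of the job. What is meant by the blue_cartridge is not pink, and is the smaller of those in its own colour.

How it is judged:
On the way, in this order (a step that is already met when the one before it is completed fails the run):
1. the blue cartridge's nose is in the slot, flat and straight, short of the stop pad (x of blue_nose in the frame of reader between 0.01 and 0.08 m and y of blue_nose in the frame of reader between -0.004 and 0.004 m and z of blue_nose in the frame of reader between 0.031 and 0.042 m and angle between the x axis of blue_cartridge and the x axis of reader, either way round below 0.07 rad and angle between the z axis of blue_cartridge and the z axis of reader, either way round below 0.07 rad and value of joint stop_pad below 0.0025 m), for 0.05 s.
2. the cartridge has pushed the stop pad back to the solid stop (y of blue_nose in the frame of reader between -0.004 and 0.004 m and z of blue_nose in the frame of reader between 0.031 and 0.042 m and angle between the x axis of blue_cartridge and the x axis of reader, either way round below 0.07 rad and angle between the z axis of blue_cartridge and the z axis of reader, either way round below 0.07 rad and value of joint stop_pad above 0.004 m), for 0.1 s.
At the end, for the whole second after the job is handed in: The blue cartridge lies at rest in the slot, straight and flat within 0.07 rad, its nose within 4 mm of the slot's middle line and 36 to 80 mm beyond the mouth, with the stop pad pushed back more than 4 mm of its 5 mm; the yellow cartridge and petri dish are within 30 mm of where they were (all of step 2 and x of blue_nose in the frame of reader between 0.036 and 0.08 m and linear speed of blue_cartridge below 0.01 m/s and distance of each of yellow_cartridge, petri_dish from where it was at the start of the episode below 0.03 m); the robot touches nothing.
It fails at once if the blue cartridge is rammed against the reader (over 35 N) (contact force between blue_cartridge and reader above 35 N).
It fails at once if the yellow cartridge or petri dish is moved more than 30 mm (distance of any of yellow_cartridge, petri_dish from where it was at the start of the episode above 0.03 m).
It also fails if it takes over 54 s, if anything falls off the work surface, if the arm or the gripper's body presses on something with over 40 N, if the wrist force passes 120 N, or if a joint passes its speed limit or range.

### The arm

A 7-joint arm with a two-finger parallel gripper is mounted at the origin on the work surface. World frame = base frame: x ahead of the robot, y to its left, z up, the work surface at z = 0. Lengths are in m, angles in rad, forces in N, time in s.
With the tool pointing down it reaches from about 0.35 to 0.9 m from the base axis. Payload 19.9 kg.
Tool frame: the origin (TCP) lies between the finger pads; the fingertips stand 14 mm ahead of it and the grasp point (between the pads) lies 5 mm behind it; z points along the fingers, y is the line along which they close (so a half turn about z gives the same grasp; the last joint's range is limited). The gripper opens to 85 mm and grips with 20 to 120 N. Pads are 22 mm wide; open, the fingers measure 114 mm over their backs; the gripper's body (76 mm by 85 mm) begins 54 mm behind the grasp point. The pads swing forward as they close: fully open they stand 13 mm farther back than shut.
Start: joints at [-1.363, 0.417, -0.01, 1.614, 0.005, 1.111, -0.053], TCP at [0.154, 0.606, 0.245] pointing down, gripper open.
Joint ranges: [-2.81, 2.81], [-0.39, 2.02], [-1.27, 1.25], [0.06, 2.57], [-1.19, 4.33], [0.19, 2], [-2.82, 2.82]. Speed limits (rad/s): [1.89, 1.89, 2.39, 2.39, 3.01, 3.01, 3.01].

### API

Orientations are given as a unit quaternion [x, y, z, w].
In Python, from station import env gives the robot as it stands.
- The arm moves only by the shell command python3 -m creep 'ROWS' [FORCE]. ROWS is JSON, a list that holds one entry, the list of rows, each a list of 7 numbers: the shift along the tool's x, y, z in mm, then the turn, a rotation vector about the tool's x, y, z in rad, then the closure, from -1 (fully open) to 1 (shut). A call has exactly 8 rows; each row is the pose to reach, as a shift and turn from the pose commanded when the call began, along the tool's axes at that moment; what a row does not reach only later rows make up. A row lasts 1/12 s, in which the tool goes at most 41.7 mm and 7.16 degrees, less where a joint would pass 70% of its speed; a pose out of reach is approached as far as the arm can. A call with a gripper value outside its range is refused whole. The fingers move at their own pace and stop on an object; FORCE is the grip in N (left out, the last holds). Time passes only in rows, so rows that repeat a pose let the fingers close, or fill a call up. It gives the time, the measured TCP pose, the force, the opening and the grip force at its end, in the units of the state.
- env.observe(): the state, without advancing time (a new reading comes with each control period).
- env.capture(name): name is "side" or "top" or "wrist"; returns a dict with "pixels" (400x640x3 uint8, red, green, blue), "K" (3x3 intrinsics, pixels), "world_to_cam" (4x4, takes a point from world to camera coordinates). Camera axes: x right, y up, looking along -z (the intrinsics and any distortion apply to the point x, -y, -z); pixel columns grow to the right and rows downward; lengths in m; the calibration is good to about 2 mm. A picture is of the moment at which its call begins. There is no depth.
- env.hand_in(): hands the job in; it is judged then, once.
The state is a dict: "clock": time; "joint_positions": joint angles; "dq": joint speeds; "effort": joint torques, N m; "position": TCP position; "ee_rot": TCP orientation; "contact_force": force on the tool from outside, world axes, zero at the start; "wrist_torque": the same for the moment, N m; "width": finger opening in m; "finger_force": force on a finger pad.
Only numpy, scipy, OpenCV 4.12 (cv2) and the standard library are available. Lean on these libraries where they do the work, as an engineer would, in place of code of your own. Each camera call takes 0.05 s, during which the arm holds its last target. There are 200 camera calls.

## Working session

There is one attempt and no reset: what is moved stays moved. The work goes in short steps, Python scripts to look and compute and a shell command to move; the robot and the scene stay as the last step left them, time stands still between calls to the robot, and variables do not carry over. Pictures are saved under pics/ and viewed, at most 12 in all, crops included, and the job is handed in when it is done.

```bash
mkdir -p pics; ls; python3 - <<'E'
from station import env
import cv2
s=env.observe(); print({k:s[k] for k in('clock','position','ee_rot','width','contact_force')})
for n in('top','side'):
    c=env.capture(n); cv2.imwrite(f'pics/{n}0.png',c['pixels'][:,:,::-1]); print(n,c['K'],c['world_to_cam'],[k for k in c])
E
```

```text
pics
{'clock': 0.0, 'position': array([0.15380235, 0.60541032, 0.24462493]), 'ee_rot': array([ 1.24072003e-01,  9.92273003e-01, -6.49700453e-04, -5.23946987e-05]), 'width': 0.08531816583773279, 'contact_force': array([ 0.73611368, -1.09054128, -0.71633304])}
top [[502.07655033   0.         320.26923525]
 [  0.         502.07655033 200.58828088]
 [  0.           0.           1.        ]] [[ 0.02161914 -0.99963707  0.01607295  0.03954994]
 [ 0.98944133  0.02369764  0.1429835  -0.49959364]
 [-0.1433125   0.01281206  0.98959455 -1.15692435]
 [ 0.          0.          0.          1.        ]] ['pixels', 'K', 'world_to_cam']
side [[465.39795485   0.         314.61646242]
 [  0.         465.39795485 201.33612604]
 [  0.           0.           1.        ]] [[ 9.50951103e-01 -3.09340368e-01 -7.32319865e-04 -4.52846531e-01]
 [ 1.77265445e-01  5.42993057e-01  8.20813926e-01 -1.78571238e-01]
 [-2.53513237e-01 -7.80683724e-01  5.71195205e-01 -1.02018553e+00]
 [ 0.00000000e+00  0.00000000e+00  0.00000000e+00  1.00000000e+00]] ['pixels', 'K', 'world_to_cam']
```

View pics/top0.png

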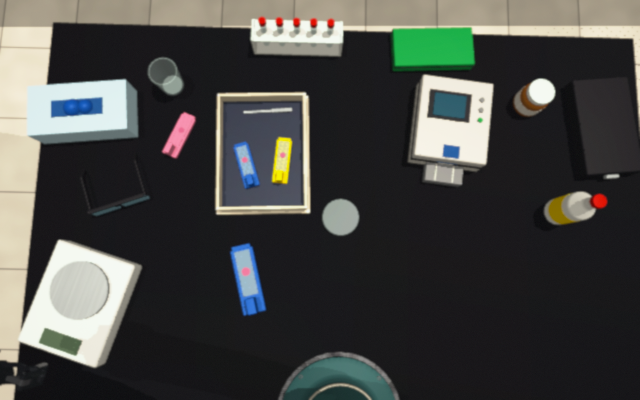

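View pics/side0.png

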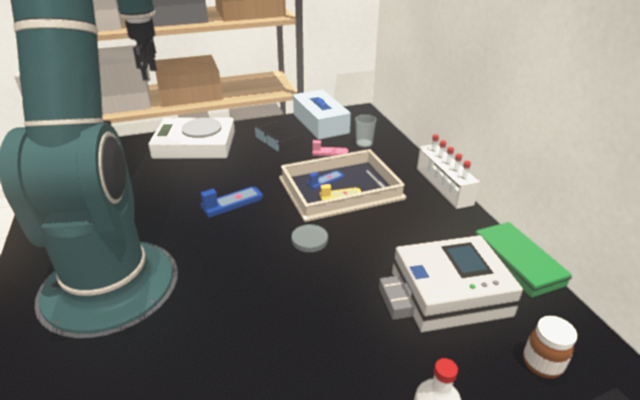

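Top view: the small blue cartridge is in the tray at (245,165), tab at the bottom end. The other candidates are the larger blue one on the bench (247,278), pink (179,135), yellow (282,160) and the blue patch on the reader (451,152). The one in the tray fits the description. Next a close crop to check it, and first measurements.

```bash
cat > h.py <<'E'
import numpy as np, cv2
from station import env
from scipy.spatial.transform import Rotation as R
def ray(c,uv,z):
    uv=np.atleast_2d(np.asarray(uv,float)); K=c['K']; M=np.asarray(c['world_to_cam'])
    d=np.c_[(uv[:,0]-K[0,2])/K[0,0],-(uv[:,1]-K[1,2])/K[1,1],-np.ones(len(uv))]@M[:3,:3]
    o=-M[:3,:3].T@M[:3,3]
    return o+d*((z-o[2])/d[:,2])[:,None]
def proj(c,p):
    q=np.atleast_2d(p)@c['world_to_cam'][:3,:3].T+c['world_to_cam'][:3,3]; q=q*[1,-1,-1]
    q=q@c['K'].T; return q[:,:2]/q[:,2:]
def mask(c,lo,hi,box,minA=20):
    h=cv2.cvtColor(c['pixels'],cv2.COLOR_RGB2HSV); m=cv2.inRange(h,lo,hi)
    b=np.zeros_like(m); x0,y0,x1,y1=box; b[y0:y1,x0:x1]=m[y0:y1,x0:x1]
    return b
BLUE=((100,120,60),(125,255,255))
E
python3 - <<'E'
from h import *
c=env.capture('top'); p=c['pixels'][:,:,::-1]
m=mask(c,*BLUE,(215,130,265,200)); ys,xs=np.nonzero(m); print(xs.min(),xs.max(),ys.min(),ys.max(),len(xs))
r=cv2.minAreaRect(np.c_[xs,ys].astype(np.float32)); b=cv2.boxPoints(r); print(r,ray(c,b,.018).round(4).tolist())
m=mask(c,*BLUE,(430,135,470,170)); ys,xs=np.nonzero(m); r=cv2.minAreaRect(np.c_[xs,ys].astype(np.float32)); b=cv2.boxPoints(r)
print('patch',ray(c,b,.077).round(4).tolist())
a=cv2.resize(p[80:220,205:315],None,fx=4,fy=4,interpolation=2); d=cv2.resize(p[60:200,400:500],None,fx=4,fy=4,interpolation=2)
a=a[:560,:];cv2.imwrite('pics/crop.png',np.hstack([a,d[:560,:360]]))
E
```

```text
233 259 141 188 455
((245.71697998046875, 164.50941467285156), (46.42786407470703, 16.483266830444336), 74.05460357666016) [[0.6344, 0.2707, 0.018], [0.6468, 0.2326, 0.018], [0.5367, 0.1971, 0.018], [0.5247, 0.2349, 0.018]]
patch [[0.6055, -0.2318, 0.077], [0.6311, -0.2357, 0.077], [0.627, -0.2695, 0.077], [0.6014, -0.2655, 0.077]]
```

View pics/crop.png

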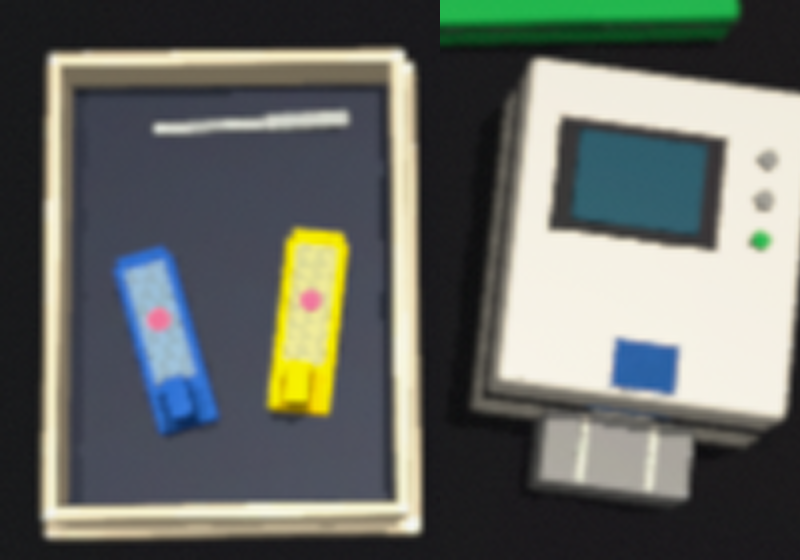

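The crop confirms the choice: the smaller blue cartridge in the tray, tab towards the robot. Reader slot faces the robot, ledge and white lines visible. Measured: 115 x 40 mm with blur, about the sizes given.

```bash
cat >> h.py <<'E'
def delta(pos,yaw):
    """shift (mm) and rotvec in tool axes to reach pos, pointing down, tool x = -(cos yaw, sin yaw)"""
    s=env.observe(); r=R.from_quat(s['ee_rot'])
    c,n=np.cos(yaw),np.sin(yaw)
    t=R.from_matrix(np.array([[-c,-n,0],[-n,c,0],[0,0,-1]]))
    print('clock',round(s['clock'],2),'at',s['position'].round(4),'F',s['contact_force'].round(1),'w',round(s['width'],4))
    print('shift',(r.inv().apply(np.array(pos)-s['position'])*1000).round(1),'turn',(r.inv()*t).as_rotvec().round(4))
E
python3 -c "
from h import *
delta((.544,.220,.245),.315)"
```

```text
clock 0.15 at [0.1538 0.6055 0.2448] F [ 0.7 -0.8  0.4] w 0.0852
shift [-4.731e+02 -2.776e+02  1.000e-01] turn [-9.000e-04 -2.000e-04 -5.638e-01]
```

```bash
python3 -m creep '[[[-36,-21,0,0,0,-0.05,-1],[-72,-42,0,0,0,-0.1,-1],[-108,-63,0,0,0,-0.16,-1],[-144,-84,0,0,0,-0.22,-1],[-180,-105,0,0,0,-0.28,-1],[-216,-126,0,0,0,-0.34,-1],[-252,-148,0,0,0,-0.4,-1],[-288,-169,0,0,0,-0.46,-1]]]'
python3 -c "
from h import *
delta((.544,.220,.245),.315)"
```

```text
clock: 0.82
position: [0.392, 0.3696, 0.2453]
ee_rot: [-0.107, 0.994, -0.0, -0.0]
contact_force: [0.6, 0.4, -0.7]
width: 0.0853
finger_force: 0.0
clock 0.82 at [0.392  0.3696 0.2453] F [ 0.6  0.4 -0.7] w 0.0853
shift [-116.7 -178.5    0.3] turn [-1.000e-04 -0.000e+00 -1.008e-01]
```

```bash
python3 -m creep '[[[-20,-30,0,0,0,-0.05,-1],[-40,-60,0,0,0,-0.1,-1],[-60,-90,0,0,0,-0.1,-1],[-80,-120,0,0,0,-0.1,-1],[-100,-150,0,0,0,-0.1,-1],[-117,-178,0,0,0,-0.1,-1],[-117,-178,0,0,0,-0.1,-1],[-117,-178,0,0,0,-0.1,-1]]]'
python3 - <<'E'
from h import *
delta((.544,.220,.245),.315)
c=env.capture('wrist'); cv2.imwrite('pics/w1.png',c['pixels'][:,:,::-1]); M=c['world_to_cam']; print(-M[:3,:3].T@M[:3,3], M)
print(proj(c,[[.5857,.2338,.018],[.544,.220,.049]]))
E
```

```text
clock: 1.48
position: [0.5436, 0.2201, 0.2449]
ee_rot: [-0.153, 0.988, -0.0, -0.0]
contact_force: [-0.5, 0.9, -0.4]
width: 0.0852
finger_force: 0.0
clock 1.48 at [0.5436 0.2201 0.2449] F [-0.5  0.9 -0.4] w 0.0852
shift [-0.3 -0.3 -0.1] turn [-0.0007 -0.0005 -0.007 ]
[0.4805193  0.19894198 0.3733541 ] [[-0.30202837  0.95329789  0.00141366 -0.0450483 ]
 [-0.91994411 -0.29107159 -0.26264074  0.59801525]
 [-0.24996338 -0.08062544  0.96489266 -0.22409462]
 [ 0.          0.          0.          1.        ]]
[[324.02807698 205.16360878]
 [323.63639716 173.91089957]]
```

View pics/w1.png

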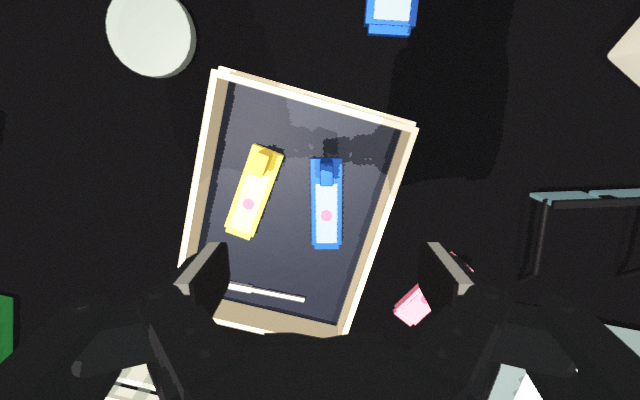

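The wrist view shows the blue cartridge at (326,203), tab at (326,172), nose at the bottom (327,247), clear of yellow and walls. Next I refine its pose here.

```bash
python3 - <<'E'
from h import *
c=env.capture('wrist')
m=mask(c,(95,90,60),(130,255,255),(295,145,360,260))
k=cv2.morphologyEx(m,cv2.MORPH_CLOSE,np.ones((3,3)))
for y in range(155,252,6):
    x=np.nonzero(m[y])[0]
    if len(x): print(y,x.min(),x.max(),end=' | ')
ys=np.nonzero(m[:,326-8:326+8].any(1))[0]; print('\nrows',ys.min(),ys.max())
# side edges of the front part, at blade top height
E_=[]
for y in range(195,240):
    x=np.nonzero(m[y])[0]; E_.append((x.min()-.5,y,x.max()+.5))
E_=np.array(E_); L=ray(c,E_[:,:2],.018); Rr=ray(c,E_[:,[2,1]],.018); mid=(L+Rr)/2
v=cv2.fitLine(mid[:,:2].astype(np.float32),1,0,.01,.01).ravel(); v*=np.sign(v[0]); print('yaw',np.arctan2(v[1],v[0]),'pt',v[2:],v[4:] if len(v)>4 else '')
d=v[:2]; p0=v[2:4]; n=np.array([-d[1],d[0]])
print('width',abs((L-Rr)[:,:2]@n).mean())
nose=ray(c,[[326.5,ys.max()+.5]],.017)[0,:2]; s=(nose-p0)@d; N=p0+s*d
print('nose',N,'centre',N-.056*d,'tab',N-.0995*d)
# tab top: brighter blue
h=cv2.cvtColor(c['pixels'],cv2.COLOR_RGB2HSV); 
for y in range(156,192,3): print(y,[tuple(h[y,x][1:]) for x in range(308,346,4)])
E
```

```text
161 308 340 | 167 308 340 | 173 308 340 | 179 309 340 | 185 308 340 | 191 309 340 | 197 309 340 | 203 309 340 | 209 309 340 | 215 309 340 | 221 309 340 | 227 309 340 | 233 309 339 | 239 309 339 | 245 310 339 | 
rows 157 249
yaw 0.3102386 pt [0.59128237 0.23826268] 
width 0.03792276481038433
nose [0.63915095 0.2536089 ] centre [0.58582434 0.23651289] tab [0.544401   0.22323296]
156 [(np.uint8(27), np.uint8(123)), (np.uint8(39), np.uint8(85)), (np.uint8(30), np.uint8(111)), (np.uint8(34), np.uint8(113)), (np.uint8(46), np.uint8(55)), (np.uint8(43), np.uint8(71)), (np.uint8(34), np.uint8(76)), (np.uint8(45), np.uint8(80)), (np.uint8(36), np.uint8(78)), (np.uint8(28), np.uint8(81))]
159 [(np.uint8(100), np.uint8(171)), (np.uint8(143), np.uint8(249)), (np.uint8(160), np.uint8(239)), (np.uint8(186), np.uint8(147)), (np.uint8(185), np.uint8(128)), (np.uint8(179), np.uint8(135)), (np.uint8(174), np.uint8(191)), (np.uint8(177), np.uint8(189)), (np.uint8(155), np.uint8(168)), (np.uint8(34), np.uint8(82))]
162 [(np.uint8(102), np.uint8(177)), (np.uint8(138), np.uint8(252)), (np.uint8(154), np.u
[... 2437 characters left out ...]
np.uint8(149), np.uint8(215)), (np.uint8(36), np.uint8(129))]
186 [(np.uint8(90), np.uint8(144)), (np.uint8(141), np.uint8(252)), (np.uint8(10), np.uint8(253)), (np.uint8(136), np.uint8(245)), (np.uint8(140), np.uint8(244)), (np.uint8(137), np.uint8(242)), (np.uint8(11), np.uint8(253)), (np.uint8(147), np.uint8(251)), (np.uint8(128), np.uint8(185)), (np.uint8(35), np.uint8(125))]
189 [(np.uint8(90), np.uint8(145)), (np.uint8(140), np.uint8(252)), (np.uint8(10), np.uint8(254)), (np.uint8(12), np.uint8(252)), (np.uint8(12), np.uint8(253)), (np.uint8(11), np.uint8(254)), (np.uint8(12), np.uint8(254)), (np.uint8(144), np.uint8(252)), (np.uint8(136), np.uint8(167)), (np.uint8(35), np.uint8(123))]
```

```bash
python3 -c "
from h import *
delta((.5443,.2225,.038),.311)"
```

```text
clock 1.58 at [0.5422 0.2225 0.245 ] F [-0.1  0.   0.2] w 0.0852
shift [ -2.1  -0.7 207. ] turn [ 0.0002 -0.0006  0.0009]
```

```bash
python3 -m creep '[[[-2,-0.7,35,0,0,0,0],[-2,-0.7,70,0,0,0,0],[-2,-0.7,100,0,0,0,0],[-2,-0.7,125,0,0,0,0],[-2,-0.7,145,0,0,0,0],[-2,-0.7,160,0,0,0,0],[-2,-0.7,160,0,0,0,0],[-2,-0.7,160,0,0,0,0]]]' 40
python3 - <<'E'
from h import *
delta((.5443,.2225,.038),.311)
c=env.capture('wrist'); cv2.imwrite('pics/w2.png',c['pixels'][:,:,::-1])
print(proj(c,[[.5443,.2225,.049],[.5857,.236,.018]]))
E
```

```text
clock: 2.25
position: [0.544, 0.2227, 0.0852]
ee_rot: [-0.156, 0.988, -0.0, -0.001]
contact_force: [0.3, 1.0, 0.2]
width: 0.0426
finger_force: 0.0
clock 2.25 at [0.544  0.2227 0.0852] F [0.3 1.  0.2] w 0.0426
shift [-0.2 -0.3 47.2] turn [ 0.0001 -0.0012  0.0017]
[[324.23807618 231.43518584]
 [324.17381895 273.40411286]]
```

View pics/w2.png

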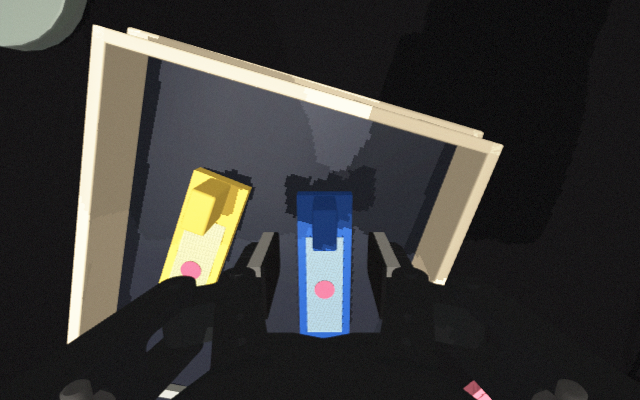

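The tab's top is at (324,238) and lies centred laterally between the fingers. It may be slightly farther forward than predicted, so I check the edge.

```bash
python3 - <<'E'
from h import *
c=env.capture('wrist'); p=c['pixels']
print([(y,p[y,320:328].mean(0).astype(int).tolist()) for y in range(188,258,3)])
print('rear blade',ray(c,[[310,191.5]],.018),'tabfront',ray(c,[[324,250]],.049))
h=cv2.cvtColor(p,cv2.COLOR_RGB2GRAY); print(h[240,296:354].tolist())
u=np.array([np.cos(.311),np.sin(.311)])
for q in (ray(c,[[324,192]],.018),ray(c,[[324,250]],.049)): print((q[0,:2]-[.5443,.2225])@u*1000)
delta((.5443,.2225,.038),.311)
E
```

```text
[(188, [30, 32, 38]), (191, [23, 46, 92]), (194, [23, 49, 98]), (197, [23, 46, 92]), (200, [23, 45, 92]), (203, [23, 45, 93]), (206, [22, 46, 93]), (209, [27, 54, 111]), (212, [30, 59, 116]), (215, [29, 58, 115]), (218, [28, 58, 115]), (221, [30, 59, 115]), (224, [28, 58, 115]), (227, [29, 57, 116]), (230, [28, 56, 114]), (233, [29, 57, 116]), (236, [28, 58, 115]), (239, [29, 56, 113]), (242, [29, 60, 119]), (245, [34, 68, 133]), (248, [36, 74, 145]), (251, [191, 217, 226]), (254, [193, 220, 230]), (257, [192, 219, 230])]
rear blade [[0.53385066 0.20948709 0.018     ]] tabfront [[0.55620898 0.22601471 0.049     ]]
[71, 69, 102, 123, 122, 123, 123, 123, 124, 143, 195, 221, 217, 206, 211, 218, 185, 50, 51, 55, 58, 53, 55, 59, 53, 54, 55, 54, 53, 54, 57, 58, 52, 56, 56, 53, 57, 58, 57, 54, 85, 158, 212, 215, 205, 216, 209, 155, 95, 121, 119, 119, 123, 119, 119, 105, 47, 47]
-13.593348363029632
12.41321990996384
clock 2.35 at [0.5451 0.2227 0.0865] F [-0.   0.1  0.5] w 0.0426
shift [ 0.8  0.1 48.5] turn [0.0003 0.0013 0.0011]
```

Front edge +12.4 (expected 12.5) and rear −13.6 (expected −12.5), so the estimate holds. Descend and grip.

```bash
python3 -m creep '[[[0,0,15,0,0,0,0],[0,0,28,0,0,0,0],[0,0,38,0,0,0,0],[0,0,45,0,0,0,0],[0,0,48,0,0,0,0],[0,0,48,0,0,0,0],[0,0,48,0,0,0,0.2],[0,0,48,0,0,0,0.6]]]' 50
python3 -m creep '[[[0,0,0,0,0,0,1],[0,0,0,0,0,0,1],[0,0,0,0,0,0,1],[0,0,0,0,0,0,1],[0,0,-1,0,0,0,1],[0,0,-4,0,0,0,1],[0,0,-10,0,0,0,1],[0,0,-20,0,0,0,1]]]' 50
```

```text
clock: 3.02
position: [0.5451, 0.222, 0.0378]
ee_rot: [-0.155, 0.988, 0.0, 0.0]
contact_force: [0.7, -0.0, 0.7]
width: 0.0231
finger_force: 0.0
clock: 3.68
position: [0.5444, 0.2216, 0.0573]
ee_rot: [-0.155, 0.988, -0.0, -0.001]
contact_force: [-0.4, -0.8, 0.2]
width: 0.013
finger_force: 48.7
```

Gripped (13 mm wide, 49 N). Lift while measuring the reader with the top and side cameras.

```bash
python3 -m creep '[[[0,0,-25,0,0,0,1],[0,0,-55,0,0,0,1],[0,0,-85,0,0,0,1],[0,0,-115,0,0,0,1],[0,0,-135,0,0,0,1],[0,0,-140,0,0,0,1],[0,0,-140,0,0,0,1],[0,0,-140,0,0,0,1]]]' 50
python3 - <<'E'
from h import *
c=env.capture('top'); p=c['pixels'].astype(int)
m=(p.min(2)>185).astype(np.uint8); b=np.zeros_like(m); b[65:180,400:500]=m[65:180,400:500]
cn=max(cv2.findContours(b,0,1)[0],key=cv2.contourArea); r=cv2.minAreaRect(cn); q=ray(c,cv2.boxPoints(r),.077)
print('top face',q.round(4).tolist(),'size',[np.linalg.norm(q[i]-q[i-1]).round(4) for i in(1,2)])
m=mask(c,*BLUE,(430,135,470,170)).astype(float); M=cv2.moments(m.astype(np.uint8),True); print('patch c',ray(c,[[M['m10']/M['m00'],M['m01']/M['m00']]],.077)[0])
g=p.sum(2)//3
for y in range(164,186,2): print(y,g[y,422:468].tolist())
E
```

```text
clock: 4.35
position: [0.5445, 0.2218, 0.197]
ee_rot: [-0.155, 0.988, -0.0, -0.0]
contact_force: [-0.1, 0.2, -2.0]
width: 0.013
finger_force: 48.6
top face [[0.6042, -0.165, 0.077], [0.8019, -0.1881, 0.077], [0.7865, -0.357, 0.077], [0.5891, -0.3299, 0.077]] size [np.float64(0.199), np.float64(0.1696)]
patch c [ 0.61647546 -0.25082713  0.077     ]
164 [61, 63, 68, 72, 87, 108, 114, 114, 114, 113, 113, 113, 111, 119, 128, 111, 99, 99, 100, 103, 104, 100, 98, 98, 99, 99, 100, 106, 108, 103, 91, 72, 58, 58, 61, 64, 63, 65, 73, 80, 85, 90, 94, 93, 95, 97]
166 [23, 34, 56, 80, 120, 156, 164, 163, 163, 163, 163, 162, 160, 176, 199, 170, 151, 148, 139, 120, 114, 112, 113, 112, 107, 100, 96, 95, 94, 95, 103, 111, 100, 87, 85, 83, 72, 64, 62, 59, 57, 55, 56, 52, 51, 53]
168 [22, 40, 62, 91, 131, 159, 165, 165, 165, 165, 165, 163, 166, 182, 202, 178, 166, 164, 164, 163, 163, 162, 162, 162, 158, 152, 150, 149, 149, 153, 171, 182, 150, 119, 113, 112, 112, 112, 112, 111, 104, 94, 96, 98, 97, 96]
170 [24, 43, 66, 103, 143, 162, 165, 165, 165, 165, 166, 167, 177, 200, 205, 178, 165, 164, 164, 165, 
[... 956 characters left out ...]
 219, 197, 171, 165, 165, 164, 164, 164, 162, 141, 86, 37, 28, 26, 26, 26]
180 [43, 60, 71, 86, 96, 101, 106, 112, 118, 126, 135, 149, 167, 173, 163, 159, 160, 161, 162, 164, 165, 166, 166, 166, 166, 166, 166, 166, 172, 200, 220, 194, 169, 165, 165, 165, 165, 164, 161, 139, 80, 33, 26, 26, 26, 27]
182 [28, 35, 38, 41, 44, 48, 50, 52, 56, 59, 61, 61, 64, 67, 71, 74, 80, 88, 94, 98, 102, 107, 113, 120, 128, 136, 144, 149, 159, 178, 190, 169, 160, 161, 163, 165, 164, 165, 163, 139, 77, 32, 26, 27, 26, 27]
184 [21, 20, 21, 24, 25, 25, 24, 21, 20, 22, 22, 24, 27, 28, 32, 34, 36, 39, 39, 44, 49, 53, 56, 58, 60, 61, 62, 65, 68, 73, 79, 84, 90, 95, 99, 103, 109, 114, 114, 98, 56, 28, 27, 27, 27, 27]
```

```bash
python3 -c "
from h import *
delta((.60,-.247,.25),-.115)"
```

```text
clock 4.4 at [0.5442 0.2216 0.1963] F [-0.3  0.1 -2. ] w 0.0131
shift [  90.5 -463.2  -53.4] turn [-0.0006 -0.0014  0.4263]
```

```bash
python3 -m creep '[[[3,-15,-10,0,0,0.02,1],[9,-45,-20,0,0,0.05,1],[16,-80,-35,0,0,0.1,1],[23,-116,-50,0,0,0.15,1],[30,-152,-53,0,0,0.2,1],[37,-188,-53,0,0,0.25,1],[44,-224,-53,0,0,0.3,1],[51,-260,-53,0,0,0.35,1]]]' 50
python3 -c "
from h import *
delta((.60,-.247,.25),-.115)"
```

```text
clock: 5.07
position: [0.5753, -0.0436, 0.2496]
ee_rot: [0.021, 1.0, -0.0, -0.001]
contact_force: [1.1, 0.7, -1.0]
width: 0.0133
finger_force: 48.7
clock 5.07 at [ 0.5753 -0.0436  0.2496] F [ 1.1  0.7 -1. ] w 0.0133
shift [ -33.3 -202.2   -0.3] turn [-0.0003 -0.0013  0.073 ]
```

```bash
python3 -m creep '[[[-6,-35,0,0,0,0.03,1],[-12,-70,0,0,0,0.06,1],[-18,-105,0,0,0,0.073,1],[-24,-140,0,0,0,0.073,1],[-29,-170,0,0,0,0.073,1],[-33,-195,0,0,0,0.073,1],[-33,-202,0,0,0,0.073,1],[-33,-202,0,0,0,0.073,1]]]' 50
python3 - <<'E'
from h import *
env.capture('side')
c=env.capture('wrist'); cv2.imwrite('pics/w3.png',c['pixels'][:,:,::-1]); delta((.60,-.247,.25),-.115)
E
```

```text
clock: 5.73
position: [0.5998, -0.2472, 0.2491]
ee_rot: [0.058, 0.998, -0.0, -0.001]
contact_force: [-0.3, 0.6, -0.8]
width: 0.0128
finger_force: 48.7
clock 5.83 at [ 0.6007 -0.2437  0.2495] F [ 0.  -0.4 -1.7] w 0.0132
shift [ 0.3 -3.4 -0.5] turn [ 0.0005 -0.0013  0.0031]
```

View pics/w3.png

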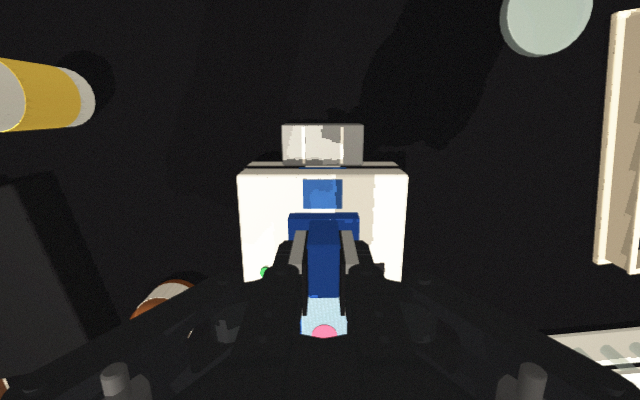

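The wrist view shows the reader nearly aligned: ledge at (281–363,125–165), blue patch at (322,193), front top edge at row 172 from 238 to 408. The cartridge rear is at (288–358,214). Next, subpixel lines.

```bash
cat > meas.py <<'E'
from h import *
s=env.observe(); print('pos',s['position'].round(4),'yaw',(-R.from_quat(s['ee_rot']).as_euler('ZYX')[0]).round(4), s['ee_rot'].round(4))
c=env.capture('wrist'); p=c['pixels'].astype(int); g=p.sum(2)/3.
def fit(P):
    v=cv2.fitLine(np.array(P)[:,:2].astype(np.float32),cv2.DIST_HUBER,0,.001,.001).ravel(); v=v*np.r_[[np.sign(v[0])]*2,1,1]; return v
# ledge left/right edges at z=.03
def edges(rows,lo,hi,thr):
    L=[];Q=[]
    for y in rows:
        x=np.nonzero(g[y,lo:hi]>thr)[0]+lo
        if len(x)>5: L.append((x.min()-.5,y)); Q.append((x.max()+.5,y))
    return np.array(L),np.array(Q)
out=[]
for nm,a,z in (('ledge',edges(range(130,160),265,380,75),.03),('box',edges(range(180,232),222,425,90),.077)):
    l,r=[ray(c,q,z) for q in a]; vl,vr=fit(l),fit(r); m=fit((l+r)/2)
    print(nm,'yawL',np.arctan2(vl[1],vl[0]).round(4),'yawR',np.arctan2(vr[1],vr[0]).round(4),'yawM',np.arctan2(m[1],m[0]).round(4),'mid',m[2:].round(4),'width',np.linalg.norm((l-r),axis=1).mean().round(4))
    out.append(m[2:])
mk=mask(c,*BLUE,(295,175,350,206)); ys,xs=np.nonzero(mk); q=ray(c,[[xs.mean(),ys.mean()]],.077)[0]; print('patch',q.round(4)); 
m=np.array([q[:2],out[0]]); d=m[0]-m[1]; print('patch-ledge yaw',np.arctan2(d[1],d[0]))
# front top edge
P=[]
for x in list(range(245,400,3)):
    y=np.nonzero(g[150:200,x]>150)[0]
    col=g[160:186,x]; y=160+np.argmax(np.diff(col)); P.append((x,y+.5))
f=ray(c,P,.077); v=fit(f); print('front edge perp yaw',np.arctan2(-v[0],v[1]) if v[1]>0 else np.arctan2(v[0],-v[1]),'pt',v[2:])
for y in (135,142,150,156): print(y,g[y,278:368].astype(int).tolist())
# cartridge rear, both edges
mk=mask(c,(105,150,40),(125,255,255),(275,210,372,232))
for y in (218,222,226): x=np.nonzero(mk[y])[0]; print('cart',y,x.min(),x.max())
E
python3 meas.py
```

```text
pos [ 0.6007 -0.2437  0.2495] yaw -3.0297 [ 5.590e-02  9.984e-01  3.000e-04 -7.000e-04]
ledge yawL -0.1263 yawR -0.0813 yawM -0.0979 mid [ 0.5712 -0.2436] width 0.0897
box yawL -0.1177 yawR -0.1161 yawM -0.1152 mid [ 0.6243 -0.2495] width 0.1684
patch [ 0.6144 -0.2484  0.077 ]
patch-ledge yaw -0.11257498244157602
front edge perp yaw -0.14202687 pt [ 0.59143174 -0.22110234]
135 [15, 33, 97, 180, 193, 191, 194, 194, 193, 192, 193, 192, 198, 216, 217, 216, 217, 217, 215, 216, 213, 215, 241, 254, 254, 246, 215, 218, 217, 214, 217, 214, 215, 214, 214, 217, 213, 213, 212, 214, 213, 215, 211, 195, 128, 134, 131, 130, 131, 130, 129, 129, 129, 134, 133, 134, 128, 133, 132, 132, 147, 196, 222, 211, 149, 133, 133, 129, 131, 134, 132, 129, 134, 135, 136, 135, 132, 135, 132, 136, 133, 133, 130, 115, 63, 16, 14, 13, 15, 16]
142 [21, 19, 88, 177, 195, 194, 191, 195, 194, 194, 193, 200, 218, 214, 218, 216, 218, 217, 219, 216, 215, 217, 242, 254, 254, 246, 158, 216, 216, 213, 216, 216, 216, 213, 215, 215, 216, 214, 215, 214, 214, 215, 216, 216, 214, 213, 214, 214, 216, 211, 215, 215, 213, 214, 214, 1
[... 408 characters left out ...]
, 211, 212, 213, 212, 211, 211, 212, 211, 211, 211, 211, 212, 236, 253, 254, 252, 209, 195, 127, 133, 131, 130, 130, 130, 132, 132, 127, 132, 131, 129, 130, 129, 131, 132, 129, 99, 24, 17, 20, 11, 16, 18]
156 [15, 16, 47, 129, 186, 194, 194, 193, 194, 193, 198, 202, 215, 218, 217, 218, 217, 218, 217, 216, 212, 195, 222, 249, 253, 246, 162, 215, 215, 215, 216, 215, 215, 216, 215, 213, 215, 209, 191, 192, 197, 214, 211, 214, 210, 214, 215, 212, 212, 214, 212, 213, 212, 212, 210, 212, 211, 209, 211, 211, 234, 252, 254, 251, 129, 128, 130, 130, 133, 127, 126, 124, 127, 129, 131, 128, 131, 128, 129, 128, 128, 129, 125, 90, 18, 24, 15, 17, 19, 14]
cart 218 288 358
cart 222 288 358
cart 226 288 358
```

```bash
python3 - <<'E'
from h import *
s=env.observe(); print(s['position'].round(4))
c=env.capture('wrist'); s=env.observe(); print(s['position'].round(4)); T=s['position']
ps=R.from_quat(s['ee_rot']); ax=-ps.apply([1,0,0]); print('tool yaw',np.arctan2(ax[1],ax[0]))
p=c['pixels'].astype(int); zt=T[2]-.03+.010
pk=(p[:,:,0]>200)&(p[:,:,1]<170); pk[:300]=0; pk[345:]=0; ys,xs=np.nonzero(pk); w=(ys>326)&(abs(xs-324)<20); print('pink',xs[w].min(),xs[w].max(),ys[w].min(),ys[w].max())
rear=ray(c,[[323.0,214]],zt)[0]; rw=ray(c,[[287.5,220],[358.5,220]],zt); dot=ray(c,[[(xs[w].min()+xs[w].max())/2,330]],zt)[0]
print('rear width',np.linalg.norm(rw[0]-rw[1]))
d=dot-rear; print('rear',rear,'dot',dot,'cart yaw',np.arctan2(d[1],d[0]))
n=np.array([np.sin(.115),np.cos(.115)]); L=np.array([.5712,-.2436])
for nm,q in(('rear',rear),('dot',dot),('tcp',T)): print(nm,'lateral off midline mm',((q[:2]-L)@n*1000).round(2))
# ledge front edge and box front edges
g=p.sum(2)/3
for x in (300,322,345): print(x,g[118:180,x].astype(int).tolist())
t=env.capture('top'); gt=t['pixels'].astype(int).sum(2)/3
print(ray(t,[[443,181.5]],.03), ray(c,[[322,124.5]],.03))
E
```

```text
[ 0.601  -0.243   0.2498]
[ 0.6012 -0.2428  0.25  ]
tool yaw -0.11019128796112028
pink 312 336 327 337
rear width 0.035352660986833845
rear [ 0.58558725 -0.24221463  0.23001485] dot [ 0.65264637 -0.24920269  0.23001485] cart yaw -0.10383271615928477
rear lateral off midline mm 3.03
dot lateral off midline mm 3.78
tcp lateral off midline mm 4.26
300 [25, 21, 17, 18, 37, 75, 156, 151, 242, 253, 253, 253, 253, 253, 253, 253, 253, 253, 252, 253, 252, 253, 252, 252, 251, 251, 251, 252, 252, 252, 252, 252, 252, 252, 252, 252, 251, 251, 243, 238, 163, 140, 141, 141, 142, 102, 96, 36, 39, 61, 112, 136, 138, 143, 143, 161, 220, 238, 246, 250, 238, 198]
322 [23, 18, 8, 19, 25, 72, 139, 188, 199, 201, 199, 200, 146, 135, 132, 133, 136, 132, 133, 209, 218, 215, 217, 218, 217, 217, 218, 216, 219, 219, 217, 215, 217, 217, 216, 217, 217, 214, 213, 215, 216, 145, 128, 110, 107, 104, 99, 165, 103, 67, 112, 138, 139, 140, 141, 176, 221, 237, 244, 249, 207, 130]
345 [14, 14, 13, 19, 27, 70, 107, 128, 136, 133, 137, 134, 137, 134, 135, 133, 134, 139, 135, 137, 132, 135, 136, 131, 134, 134, 132, 133, 134, 134, 133, 130, 130, 132, 130, 134, 128, 130, 132, 133, 130, 130, 132, 129, 130, 130, 109, 58, 20, 22, 129, 138, 140, 144, 142, 161, 186, 194, 203, 211, 214, 212]
[[ 0.55290654 -0.24378484  0.03      ]] [[ 0.55216753 -0.23915254  0.03      ]]
```

```bash
python3 -c "
from h import *
delta((.4863,-.233,.10),-.121)"
```

```text
clock 5.98 at [ 0.6012 -0.2428  0.2502] F [ 0.9 -0.1 -0.8] w 0.0128
shift [115.3  -2.9 150.2] turn [ 0.0005 -0.0002  0.0109]
```

```bash
python3 -m creep '[[[30,-1,0,0,0,0.01,1],[60,-2,0,0,0,0.01,1],[90,-3,15,0,0,0.01,1],[110,-3,40,0,0,0.01,1],[115,-3,70,0,0,0.01,1],[115,-3,100,0,0,0.01,1],[115,-3,130,0,0,0.01,1],[115,-3,145,0,0,0.01,1]]]' 50
python3 -m creep '[[[0,0,3,0,0,0,1],[0,0,5,0,0,0,1],[0,0,5,0,0,0,1],[0,0,5,0,0,0,1],[0,0,5,0,0,0,1],[0,0,5,0,0,0,1],[0,0,5,0,0,0,1],[0,0,5,0,0,0,1]]]' 50
python3 - <<'E'
from h import *
c=env.capture('wrist'); cv2.imwrite('pics/w4.png',c['pixels'][:,:,::-1]); delta((.4863,-.233,.062),-.121)
c=env.capture('top'); cv2.imwrite('pics/t4.png',cv2.resize(c['pixels'][100:250,380:540,::-1],None,fx=5,fy=4)[:600,:800])
E
```

```text
clock: 6.65
position: [0.4854, -0.2329, 0.1026]
ee_rot: [0.06, 0.998, 0.0, -0.001]
contact_force: [0.3, 0.2, -1.9]
width: 0.0132
finger_force: 48.8
clock: 7.32
position: [0.4866, -0.2346, 0.1007]
ee_rot: [0.061, 0.998, -0.0, 0.0]
contact_force: [-0.5, -0.7, -0.8]
width: 0.0132
finger_force: 48.8
clock 7.37 at [ 0.4865 -0.2346  0.1006] F [ 0.4 -0.1 -1.5] w 0.0132
shift [ 0.4  1.5 38.6] turn [-0.0001  0.0004 -0.0008]
```

View pics/t4.png

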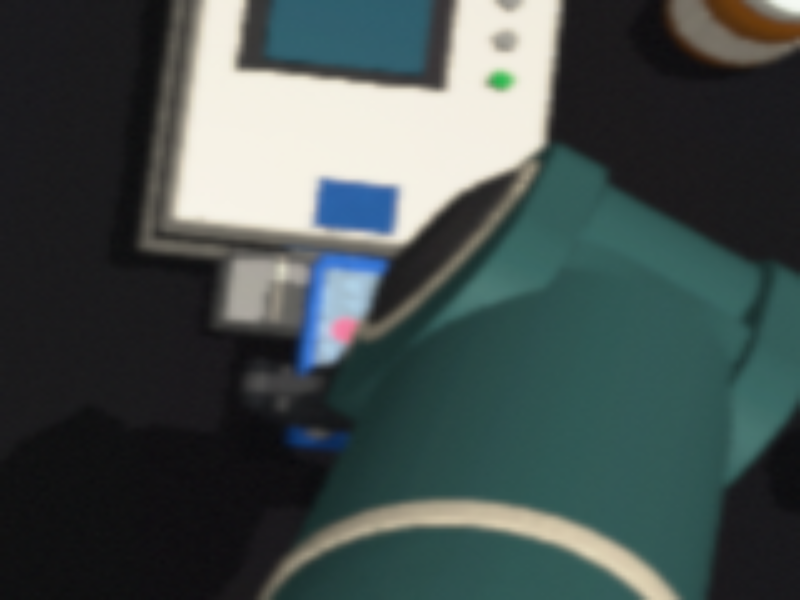

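View pics/w4.png

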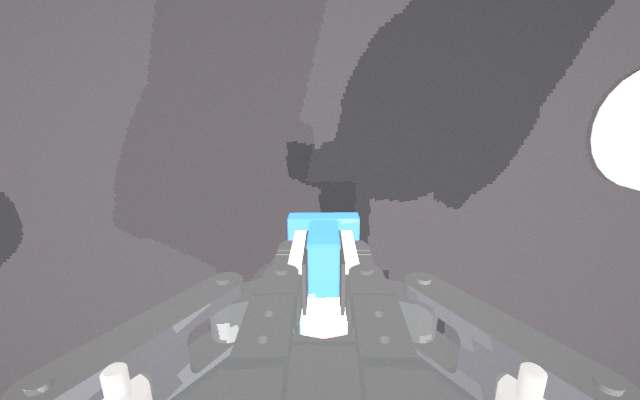

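The top view shows the nose just in front of the reader, at the same height as the blue patch, lined up within about 1 mm. The wrist view shows a firm, straight grasp. A numeric check of lateral offset, at equal height:

```bash
python3 - <<'E'
from h import *
c=env.capture('top'); u=np.array([.9934,-.1148]); n=np.array([.1148,.9934]); O=np.array([.597,-.2466])
h=cv2.cvtColor(c['pixels'],cv2.COLOR_RGB2HSV); s=h[:,:,1].astype(float); b=c['pixels'][:,:,2].astype(int)-c['pixels'][:,:,0]
for y in range(143,182,2):
    x=np.nonzero(b[y,436:466]>60)[0]+436
    if len(x)>3:
        z=.077 if y<162 else .0806
        q=ray(c,[[x.min()-.5,y],[x.max()+.5,y]],z)[:,:2]-O
        print(y,x.min(),x.max(),'along',(q@u*1000).round(1),'lat',(q@n*1000).round(1))
E
```

```text
147 444 458 along [27.3 32.3] lat [ 16.1 -18.8]
149 444 458 along [22.5 27.5] lat [ 15.6 -19.3]
151 444 458 along [17.8 22.7] lat [ 15.1 -19.7]
153 443 458 along [12.7 17.9] lat [ 16.9 -20.2]
155 443 458 along [ 7.9 13.2] lat [ 16.4 -20.7]
157 453 457 along [6.5 8.1] lat [ -7.2 -18.8]
163 445 449 along [-11.3  -9.7] lat [10.7 -0.8]
165 443 457 along [-16.7 -11.8] lat [ 14.9 -19.7]
167 442 456 along [-21.7 -16.8] lat [ 16.7 -17.9]
169 442 445 along [-26.4 -25.1] lat [16.2  7. ]
173 441 444 along [-36.1 -34.8] lat [17.5  8.4]
175 441 445 along [-40.8 -39.2] lat [17.1  5.6]
177 441 444 along [-45.5 -44.2] lat [16.6  7.4]
179 441 444 along [-50.2 -48.9] lat [16.1  6.9]
```

Aligned within 0.5 mm. Descend to just above the ledge.

```bash
python3 -m creep '[[[0,0.5,12,0,0,0,1],[0,0.5,22,0,0,0,1],[0,0.5,30,0,0,0,1],[0,0.5,35,0,0,0,1],[0,0.5,37,0,0,0,1],[0,0.5,37,0,0,0,1],[0,0.5,37,0,0,0,1],[0,0.5,37,0,0,0,1]]]' 50
python3 -m creep '[[[0,0,0.3,0,0,0,1],[0,0,0.6,0,0,0,1],[0,0,0.9,0,0,0,1],[0,0,1.2,0,0,0,1],[0,0,1.5,0,0,0,1],[0,0,1.8,0,0,0,1],[0,0,2,0,0,0,1],[0,0,2,0,0,0,1]]]' 50
```

```text
clock: 8.13
position: [0.4866, -0.2342, 0.0636]
ee_rot: [0.061, 0.998, -0.0, 0.0]
contact_force: [-0.1, 0.0, -1.3]
width: 0.0135
finger_force: 48.8
clock: 8.8
position: [0.4864, -0.234, 0.0613]
ee_rot: [0.061, 0.998, -0.0, -0.0]
contact_force: [0.5, -0.1, -0.9]
width: 0.013
finger_force: 48.8
```

```bash
python3 -m creep '[[[0,0,0.2,0,0,0,1],[0,0,0.4,0,0,0,1],[0,0,0.6,0,0,0,1],[0,0,0.8,0,0,0,1],[0,0,1,0,0,0,1],[0,0,1.2,0,0,0,1],[0,0,1.2,0,0,0,1],[0,0,1.2,0,0,0,1]]]' 50
```

```text
clock: 9.47
position: [0.4865, -0.2341, 0.0601]
ee_rot: [0.061, 0.998, -0.0, -0.0]
contact_force: [-0.2, -0.0, -0.8]
width: 0.0131
finger_force: 48.8
```

```bash
python3 -m creep '[[[0,0,0.2,0,0,0,1],[0,0,0.4,0,0,0,1],[0,0,0.6,0,0,0,1],[0,0,0.8,0,0,0,1],[0,0,1,0,0,0,1],[0,0,1,0,0,0,1],[0,0,1,0,0,0,1],[0,0,1,0,0,0,1]]]' 50
```

```text
clock: 10.13
position: [0.4863, -0.2341, 0.0594]
ee_rot: [0.061, 0.998, 0.0, -0.0]
contact_force: [-5.1, 1.7, 8.2]
width: 0.0134
finger_force: 50.2
```

Ledge contact at TCP z ≈ 0.0597, as predicted. Raise 1.3 mm and advance.

```bash
python3 -m creep '[[[0,0,-0.7,0,0,0,1],[0,0,-1.3,0,0,0,1],[-3,0,-1.3,0,0,0,1],[-7,0,-1.3,0,0,0,1],[-11,0,-1.3,0,0,0,1],[-15,0,-1.3,0,0,0,1],[-18,0,-1.3,0,0,0,1],[-20,0,-1.3,0,0,0,1]]]' 50
```

```text
clock: 10.8
position: [0.5068, -0.2365, 0.0603]
ee_rot: [0.061, 0.998, -0.0, -0.0]
contact_force: [0.7, 0.4, -1.3]
width: 0.013
finger_force: 48.9
```

```bash
python3 -m creep '[[[-2,0,0,0,0,0,1],[-5,0,0,0,0,0,1],[-8,0,0,0,0,0,1],[-11,0,0,0,0,0,1],[-14,0,0,0,0,0,1],[-17,0,0,0,0,0,1],[-20,0,0,0,0,0,1],[-20,0,0,0,0,0,1]]]' 50
python3 -c "
from h import *
delta((.597-.9934*.05,-.2466+.1148*.05,.0605),-.12)"
```

```text
clock: 11.47
position: [0.5268, -0.2389, 0.0604]
ee_rot: [0.061, 0.998, -0.0, 0.0]
contact_force: [0.2, -0.7, -1.7]
width: 0.0135
finger_force: 48.9
clock 11.47 at [ 0.5268 -0.2389  0.0604] F [ 0.2 -0.7 -1.7] w 0.0135
shift [-20.6   0.5  -0.1] turn [-0.0001  0.0003 -0.0015]
```

```bash
python3 -m creep '[[[-1,0,0,0,0,0,1],[-2,0,0,0,0,0,1],[-3,0,0,0,0,0,1],[-4,0,0,0,0,0,1],[-5,0,0,0,0,0,1],[-6,0,0,0,0,0,1],[-7,0,0,0,0,0,1],[-7,0,0,0,0,0,1]]]' 50
python3 -m creep '[[[-1,0,0,0,0,0,1],[-2,0,0,0,0,0,1],[-3,0,0,0,0,0,1],[-4,0,0,0,0,0,1],[-5,0,0,0,0,0,1],[-5,0,0,0,0,0,1],[-5,0,0,0,0,0,1],[-5,0,0,0,0,0,1]]]' 50
```

```text
clock: 12.13
position: [0.5333, -0.2398, 0.0605]
ee_rot: [0.061, 0.998, -0.0, 0.0]
contact_force: [-0.5, 0.2, -1.1]
width: 0.013
finger_force: 48.9
clock: 12.8
position: [0.538, -0.2403, 0.0604]
ee_rot: [0.061, 0.998, -0.0, -0.0]
contact_force: [0.3, -0.2, -0.0]
width: 0.0135
finger_force: 48.9
```

Nose about 39 mm in, still free. Continue in 5 mm steps, checking the force each time.

```bash
python3 -m creep '[[[-0.7,0,0,0,0,0,1],[-1.4,0,0,0,0,0,1],[-2.1,0,0,0,0,0,1],[-2.8,0,0,0,0,0,1],[-3.5,0,0,0,0,0,1],[-4.2,0,0,0,0,0,1],[-5,0,0,0,0,0,1],[-5,0,0,0,0,0,1]]]' 50
```

```text
clock: 13.47
position: [0.5432, -0.241, 0.0604]
ee_rot: [0.061, 0.998, -0.0, 0.0]
contact_force: [-0.2, -0.0, -1.3]
width: 0.013
finger_force: 48.9
```

```bash
python3 -c "
from h import *
s=env.observe(); print(s['contact_force'],s['wrist_torque'],s['position'])"
```

```text
[-0.21811882 -0.02861997 -1.27237883] [-0.02346378  0.03017314 -0.02753558] [ 0.54322092 -0.2409681   0.0604497 ]
```

```bash
python3 -m creep '[[[-0.7,0,0,0,0,0,1],[-1.4,0,0,0,0,0,1],[-2.1,0,0,0,0,0,1],[-2.8,0,0,0,0,0,1],[-3.5,0,0,0,0,0,1],[-4.2,0,0,0,0,0,1],[-5,0,0,0,0,0,1],[-5,0,0,0,0,0,1]]]' 50
```

```text
clock: 14.13
position: [0.5481, -0.2416, 0.0604]
ee_rot: [0.061, 0.998, -0.0, -0.0]
contact_force: [-3.3, -0.4, -0.5]
width: 0.0131
finger_force: 49.0
```

```bash
python3 -m creep '[[[-0.3,0,0,0,0,0,1],[-0.6,0,0,0,0,0,1],[-0.9,0,0,0,0,0,1],[-1.2,0,0,0,0,0,1],[-1.5,0,0,0,0,0,1],[-1.8,0,0,0,0,0,1],[-2,0,0,0,0,0,1],[-2,0,0,0,0,0,1]]]' 50
```

```text
clock: 14.8
position: [0.5492, -0.2418, 0.0603]
ee_rot: [0.061, 0.998, 0.0, -0.001]
contact_force: [-9.6, 2.1, 3.1]
width: 0.0131
finger_force: 49.4
```

```bash
python3 -m creep '[[[-0.3,0,0,0,0,0,1],[-0.6,0,0,0,0,0,1],[-0.9,0,0,0,0,0,1],[-1.2,0,0,0,0,0,1],[-1.5,0,0,0,0,0,1],[-1.8,0,0,0,0,0,1],[-2,0,0,0,0,0,1],[-2,0,0,0,0,0,1]]]' 50
```

```text
clock: 15.47
position: [0.5493, -0.2419, 0.06]
ee_rot: [0.061, 0.998, 0.001, -0.003]
contact_force: [-22.9, 3.2, 12.7]
width: 0.0133
finger_force: 50.8
```

```bash
python3 - <<'E'
from h import *
a=cv2.imread('pics/w4.png'); c=env.capture('wrist'); b=c['pixels'][:,:,::-1]
for n,i in(('before',a),('now',b)):
    h=cv2.cvtColor(np.ascontiguousarray(i),cv2.COLOR_BGR2HSV); m=cv2.inRange(h,(95,120,40),(130,255,255))
    for x in (293,323,353): y=np.nonzero(m[205:240,x])[0]+205; print(n,x,y.min(),y.max(),end=' ')
    x=np.nonzero(m[222,270:375])[0]+270; print('cols',x.min(),x.max(), 'tab',[ (np.nonzero(m[r,300:348])[0]+300)[[0,-1]].tolist() for r in(260,280)])
s=env.observe(); print(s['contact_force'],s['wrist_torque'],s['position'],s['clock'])
E
```

```text
Traceback (most recent call last):
ValueError: zero-size array to reduction operation minimum which has no identity
```

```bash
python3 - <<'E'
from h import *
c=env.capture('wrist'); b=np.ascontiguousarray(c['pixels'][:,:,::-1])
s=env.observe(); print(s['contact_force'],s['wrist_torque'],s['position'],s['clock'])
cv2.imwrite('pics/w5.png',np.hstack([cv2.imread('pics/w4.png')[100:350,220:420],b[100:350,220:420]])); 
a=cv2.imread('pics/w4.png').astype(int)
for i in(a,b.astype(int)):
    d=i[:,:,0]-i[:,:,2]
    print([ (205+np.argmax(np.diff(d[205:235,x])))for x in(293,300,323,346,353)],[np.nonzero(d[r,270:375]>40)[0][[0,-1]]+270 for r in(219,222)])
E
```

```text
[-22.9803347    4.55803242  12.44535447] [0.91360555 4.31682438 0.14595279] [ 0.54935572 -0.24188183  0.05998188] 15.5667
[np.int64(211), np.int64(211), np.int64(211), np.int64(211), np.int64(211)] [array([287, 359]), array([287, 359])]
[np.int64(212), np.int64(212), np.int64(211), np.int64(211), np.int64(211)] [array([287, 359]), array([288, 358])]
```

View pics/w5.png

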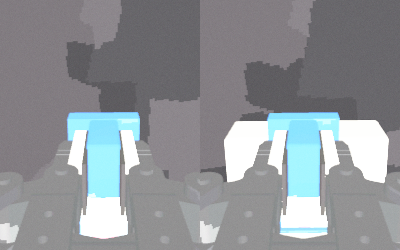

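No slip in the grip: the cartridge is held straight, with the reader's front edge now just ahead. 23 N with practically no travel suggests the solid stop, with the pad's yield used up in the previous 5 mm. To rule out a jam I relieve the vertical load and press again.

```bash
python3 -m creep '[[[0.7,0,0,0,0,0,1],[1.5,0,0,0,0,0,1],[2.5,0,0,0,0,0,1],[3.5,0,0,0,0,0,1],[4,0,-0.3,0,0,0,1],[4,0,-0.3,0,0,0,1],[4,0,-0.3,0,0,0,1],[4,0,-0.3,0,0,0,1]]]' 50
python3 -m creep '[[[-0.5,0,0,0,0,0,1],[-1,0,0,0,0,0,1],[-1.3,0,0,0,0,0,1],[-1.5,0,0,0,0,0,1],[-1.5,0,0,0,0,0,1],[-1.5,0,0,0,0,0,1],[-1.5,0,0,0,0,0,1],[-1.5,0,0,0,0,0,1]]]' 50
```

```text
clock: 16.23
position: [0.5483, -0.2416, 0.0608]
ee_rot: [0.061, 0.998, -0.0, 0.0]
contact_force: [0.2, -0.1, -1.5]
width: 0.0126
finger_force: 48.8
clock: 16.9
position: [0.5492, -0.2417, 0.0606]
ee_rot: [0.061, 0.998, 0.0, -0.0]
contact_force: [-5.8, 1.2, 1.5]
width: 0.0128
finger_force: 49.1
```

```bash
python3 -m creep '[[[-0.3,0,0,0,0,0,1],[-0.6,0,0,0,0,0,1],[-0.9,0,-0.2,0,0,0,1],[-1.2,0,-0.3,0,0,0,1],[-1.5,0,-0.4,0,0,0,1],[-1.5,0,-0.5,0,0,0,1],[-1.5,0,-0.6,0,0,0,1],[-1.5,0,-0.6,0,0,0,1]]]' 50
```

```text
clock: 17.57
position: [0.5493, -0.2418, 0.0608]
ee_rot: [0.061, 0.998, 0.0, -0.002]
contact_force: [-13.3, 2.8, 3.8]
width: 0.0132
finger_force: 49.5
```

Solid at the same x = 0.5493 with little vertical load. One more check: wiggle sideways under pressure and see whether it advances.

```bash
python3 -m creep '[[[-0.3,0.6,0,0,0,0,1],[-0.5,1,0,0,0,0,1],[-0.5,0.4,0,0,0,0,1],[-0.5,-0.4,0,0,0,0,1],[-0.5,-1,0,0,0,0,1],[-0.5,-1,0,0,0,0,1],[-0.5,-0.5,0,0,0,0,1],[-0.5,0,0,0,0,0,1]]]' 50
```

```text
clock: 18.23
position: [0.5493, -0.2418, 0.0607]
ee_rot: [0.061, 0.998, 0.001, -0.002]
contact_force: [-16.1, 2.3, 5.7]
width: 0.0127
finger_force: 49.7
```

Firmly home at 16 N. Relieve the pressure, set it down, open, then withdraw upward.

```bash
python3 -m creep '[[[0.7,0,0.2,0,0,0,1],[1.4,0,0.4,0,0,0,1],[2,0,0.8,0,0,0,1],[2,0,0.9,0,0,0,1],[2,0,0.9,0,0,0,0.5],[2,0,0.9,0,0,0,0.2],[2,0,0.9,0,0,0,0.1],[2,0,0.9,0,0,0,0.1]]]' 50
python3 -m creep '[[[0,0,-1,0,0,0,0.1],[0,0,-6,0,0,0,0.1],[0,0,-16,0,0,0,0.1],[0,0,-30,0,0,0,0.1],[0,0,-50,0,0,0,0.1],[-0,0,-75,0,0,0,0.1],[0,0,-100,0,0,0,0.1],[0,0,-110,0,0,0,0.1]]]' 50
python3 -m creep '[[[15,0,-10,0,0,0,0.1],[40,0,-25,0,0,0,0.1],[65,0,-40,0,0,0,0.1],[65,40,-50,0,0,0,0.1],[65,80,-50,0,0,0,0.1],[65,115,-50,0,0,0,0.1],[65,120,-50,0,0,0,0.1],[65,120,-50,0,0,0,0.1]]]' 50
python3 - <<'E'
from h import *
c=env.capture('top'); cv2.imwrite('pics/t6.png',cv2.resize(c['pixels'][70:240,200:520,::-1],None,fx=2.5,fy=2.5))
b=c['pixels'][:,:,2].astype(int)-c['pixels'][:,:,0]; u=np.array([.9934,-.1148]); n=np.array([.1148,.9934]); O=np.array([.597,-.2466])
for y in range(160,215,3):
    x=np.nonzero(b[y,420:475]>40)[0]+420
    if len(x)>3:
        q=ray(c,[[x.min()-.5,y],[x.max()+.5,y]],.04)[:,:2]-O
        print(y,x.min(),x.max(),'along',(q@u*1000).round(1),'lat',(q@n*1000).round(1))
E
```

```text
clock: 18.9
position: [0.5499, -0.2418, 0.0606]
ee_rot: [0.061, 0.998, -0.0, 0.0]
contact_force: [0.5, 0.5, -0.1]
width: 0.0384
finger_force: 0.0
clock: 19.57
position: [0.5506, -0.2425, 0.1752]
ee_rot: [0.061, 0.998, -0.001, 0.002]
contact_force: [1.0, -0.1, -0.1]
width: 0.0384
finger_force: 0.0
clock: 20.23
position: [0.5, -0.1122, 0.2214]
ee_rot: [0.059, 0.998, 0.0, 0.001]
contact_force: [0.0, -0.7, -0.2]
width: 0.0385
finger_force: 0.0
```

View pics/t6.png

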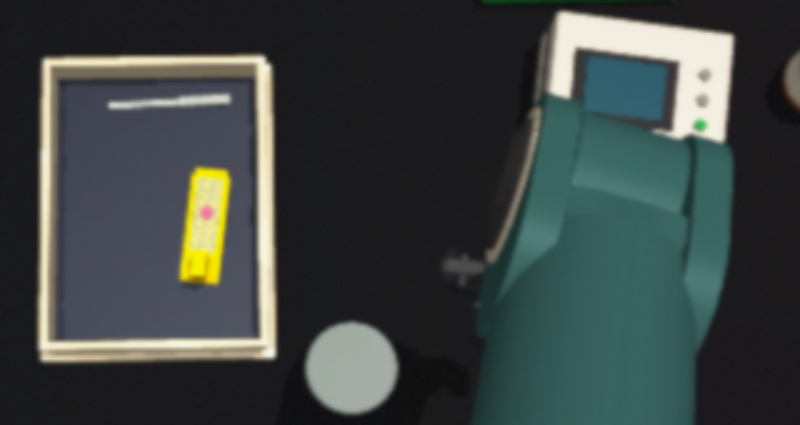

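Yellow and petri dish are undisturbed, but the arm hides the cartridge. Move it aside and measure.

```bash
python3 -m creep '[[[0,35,0,0,0,0,0.1],[0,70,0,0,0,0,0.1],[0,105,0,0,0,0,0.1],[0,140,0,0,0,0,0.1],[0,175,0,0,0,0,0.1],[0,205,0,0,0,0,0.1],[0,220,0,0,0,0,0.1],[0,220,0,0,0,0,0.1]]]' 50
python3 - <<'E'
from h import *
c=env.capture('top'); cv2.imwrite('pics/t7.png',cv2.resize(c['pixels'][70:220,400:520,::-1],None,fx=4,fy=4,interpolation=2))
b=c['pixels'][:,:,2].astype(int)-c['pixels'][:,:,0]; u=np.array([.9934,-.1148]); n=np.array([.1148,.9934]); O=np.array([.597,-.2466])
for y in range(145,215,3):
    x=np.nonzero(b[y,425:475]>50)[0]+425
    if len(x)>3:
        q=ray(c,[[x.min()-.5,y],[x.max()+.5,y]],.077 if y<162 else .04)[:,:2]-O
        print(y,x.min(),x.max(),'along',(q@u*1000).round(1),'lat',(q@n*1000).round(1))
E
```

```text
clock: 20.95
position: [0.5267, 0.106, 0.2206]
ee_rot: [0.059, 0.998, 0.0, 0.0]
contact_force: [-0.6, 0.5, -0.8]
width: 0.0385
finger_force: 0.0
145 444 447 along [32.1 33.4] lat [16.6  7.3]
148 444 458 along [24.9 29.9] lat [ 15.8 -19. ]
151 444 458 along [17.8 22.7] lat [ 15.1 -19.7]
154 443 458 along [10.3 15.6] lat [ 16.7 -20.4]
157 452 457 along [6.1 8.1] lat [ -4.9 -18.8]
166 438 453 along [-10.5  -5.2] lat [ 17.1 -21.1]
169 438 453 along [-17.8 -12.5] lat [ 16.3 -21.8]
172 438 453 along [-25.1 -19.8] lat [ 15.6 -22.6]
175 437 452 along [-32.8 -27.4] lat [ 17.2 -20.9]
178 437 452 along [-40.  -34.7] lat [ 16.4 -21.6]
181 437 452 along [-47.3 -41.9] lat [ 15.7 -22.3]
184 436 452 along [-54.8 -49.2] lat [ 17.3 -23.1]
187 436 452 along [-62.1 -56.4] lat [ 16.5 -23.8]
```

View pics/t7.png

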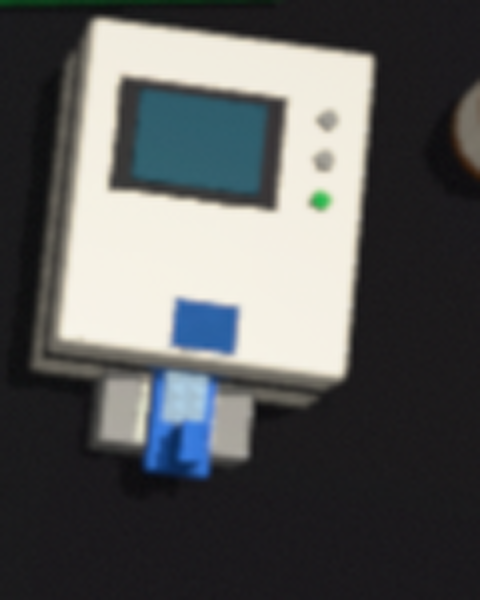

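The cartridge lies straight and flat between the ledge lines, its rear end at crop (178,470), about 61 mm before the mouth. That puts the nose about 50 mm in, which agrees with the force readings. Hand in.

```bash
python3 -c "
from station import env
print(env.hand_in())"
```

```text
the job is handed in; nothing more can be done
None
```

I slid the blue cartridge flat into the reader until it stopped solidly, about 50 mm in (pressed at 16 N, with a 23 N peak), let go and handed it in. The pad's own yield wasn't clearly felt, so "fully home" is inferred from that stop; the yellow cartridge and petri dish look undisturbed, and `hand_in` gave no verdict.

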